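# Fit the sprung roller into the board-support stand

### The arm

A 6-joint arm with a two-finger parallel gripper is mounted at the origin on a cart in front of the work surface, level with it; the furniture and walls round the work are solid. World frame = base frame: x ahead of the robot, y to its left, z up, the work surface at z = 0. Lengths are in m, angles in degrees, forces in N, time in s.
With the tool pointing down it reaches from about 0.275 to 0.875 m from the base axis. Payload 12.5 kg.
Tool frame: the origin (TCP) lies at the very end of the fingers, on their centre line; the grasp point (between the pads) lies 19 mm behind it; z points along the fingers, y is the direction in which the jaws open and shut (so a half turn about z gives the same grasp; the last joint's range is limited). The gripper opens to 85 mm and grips with 20 to 120 N. Pads are 22 mm wide; open, the fingers measure 114 mm over their backs; the gripper's body (76 mm by 85 mm) begins 54 mm behind the grasp point. The pads swing forward as they close: fully open they stand 13 mm farther back than shut.
Start: joints at [-74.519, 20.094, 94.641, -0, 65.266, -4.847], TCP at [0.191, -0.516, 0.231] pointing down, gripper open.
Joint ranges: [-157.81, 157.81], [-45, 120.19], [0.68, 151.7], [-89.99, 269.99], [4.06, 180], [-164.3, 164.3]. Speed limits (degrees/s): [127.2, 127.2, 159.86, 180, 180, 180].

### API

Orientations are given as a 3x3 rotation matrix whose columns are the frame's x, y, z axes.
In Python, from bench import status, viewer, order gives the robot as it stands.
- The arm moves only by the tool step_arm, never from a script. Its argument "plan" is a list of rows, each an object with "grip": the closure in counts, from 0 (fully open) to 255 (shut); "linear": the shift along the tool's x, y, z in m, a list of three; "twist": the turn about the tool's z in degrees. In form: [{"grip": grip, "linear": [x, y, z], "twist": twist}, ...]. A call has 1 to 5 rows; each row is the pose to reach, as a shift and turn from the pose commanded when the call began, along the tool's axes at that moment; what a row does not reach only later rows make up. A row lasts 1/12 s, in which the tool goes at most 41.7 mm and 7.16 degrees, less where a joint would pass 70% of its speed; a pose out of reach is approached as far as the arm can. A call with a gripper value outside its range is refused whole. The fingers move at their own pace and stop on an object; "grip_force" is the grip in N (left out, the last holds). Time passes only in rows, so rows that repeat a pose let the fingers close. It gives the time, the measured TCP pose, the force and the opening at its end, in the units of the state.
- status.get_state(): the state, without advancing time (a new reading comes with each control period).
- viewer.grab_frame(name): name is "side" or "top"; returns (picture, depth): 420x560x3 uint8, red, green, blue; 420x560 float32, m along the optical axis (not along the pixel's ray), 0 where there is no reading.
- viewer.camera_info(name): a dict with "intrinsics" (3x3 intrinsics, pixels), "pose" (4x4, takes a point from camera to world coordinates). Camera axes: x right, y down, z forward; pixel columns grow to the right and rows downward; lengths in m; the calibration is good to about 2 mm. A picture is of the moment at which its call begins. camera_info takes no time and is no camera call.
- order.close_job(): hands the job in, once; it reports no verdict.
The state is a dict: "time_s": time; "qpos": joint angles; "dq": joint speeds; "tau": joint torques, N m; "tcp_pos": TCP position; "eef_rot": TCP orientation; "ft_force": force on the tool from outside, world axes, zero at the start; "ft_torque": the same for the moment, N m; "gripper_width": opening from 0.0 (shut) to 1.0 (fully open).
Only numpy, scipy, OpenCV 4.12 (cv2) and the standard library are available. Lean on these libraries where they do the work, as an engineer would, in place of code of your own. Each camera call takes 0.05 s, during which the arm holds its last target.

### The job

Fit the loose roller into the roller stand on the bench so that the next board can run over it: put its long sprung pin into one of the stand's end cups, push the roller that way to compress the spring just until the short pin can come down past the other cheek, then let the spring push the short pin fully home in the other cup and let go. Work gently - never drive the spring solid or force the stand - and leave the other things on the bench where they are.

Things in the scene. Friction and masses are not known exactly. Their poses are not given: they have to be found in the camera images.
- stand: Roller stand, bolted down: dark steel foot plate 110 x 270 x 10 mm; origin at the middle of its underside, y along its length, z up. On it a grey U-shaped yoke: bottom strip 50 mm wide, top 16 mm above the bench, and two upright cheeks 50 mm wide (44 in the top 30 mm), 14 mm thick, inner faces 174 mm apart, flat tops 95 mm above the bench (15 mm above the cup centres).
- stand_axis (a point): Point 80 mm above the foot's middle, at cup height. y axis runs from right cup to left cup. The yoke is clamped to the foot by slotted screws and may stand up to 14 mm to either side of the middle along y, both cheeks together; this frame and the two cup points belong to the foot and do not show that. It does not move during the work.
- left_cup (a point): Centre of the mouth of the +y end cup in the cheek's inner face, 80 mm above the bench, for a yoke in the middle (true y up to 14 mm off). Round blind cup 17 mm in diameter, chamfered 1.5 mm, 7 mm deep. Both cups are alike and either pin may go into either one; 188 mm from cup bottom to cup bottom.
- right_cup (a point): The same for the -y end cup.
- roller_mid (a point): Centre of the loose roller's tube, on its axis: smooth aluminium tube with black end caps, 40 mm in diameter, 150 mm long, about 0.35 kg, with a bare 12 mm round-tipped steel pin at each end. y axis = roller axis, pointing to the sprung end; the other axes turn as it rolls. It lies on the bench, axis 20 mm up, at any heading. Grasp across the tube near the middle, from above.
- sprung_tip (a point): Tip of the long sprung pin, 30 mm out of the tube, 105 mm from roller_mid along +y when free. It can be pushed in 15 mm against its spring (3 N to start it, 0.6 N more per mm, 12 N all the way in, then solid). Fitted in the stand it is pushed in 3 mm; for the short pin to pass the other cheek it must be pushed in more than 10 mm.
- fixed_tip (a point): Tip of the short rigid pin, 11 mm out of the tube, 86 mm from roller_mid along -y. Over both tips the roller is 191 mm long when free, 188 mm fitted, 176 mm with the spring solid.
- try_square: Bystander: try square with steel blade and wooden stock, 184 x 115 x 17 mm, lying flat; origin at the middle of its underside.
- sanding_block: Bystander: cork sanding block, 64 x 112 x 36 mm; origin at the middle of its underside.
- offcut_0: Bystander: wood offcut, 45 x 130 x 30 mm; origin at the middle of its underside.
- screw_tin: Bystander: round dark tin with screws, 90 mm across, 29 mm high; origin at the middle of its underside.

How it is judged:
By the outcome, as a careful person would: the job done as asked, in the order asked, and still so for the second after the job is handed in, with the robot touching nothing.
It also fails if it takes over 58 s, if anything falls off the work surface, if the arm or the gripper's body presses on something with over 40 N, if the wrist force passes 120 N, or if a joint passes its speed limit or range.

## Working session

There is one attempt and no reset: what is moved stays moved. The work goes in short steps, Python scripts to look and compute and a tool call to move; the robot and the scene stay as the last step left them, time stands still between calls to the robot, and variables do not carry over. Pictures are saved under pics/ and viewed, and the job is handed in when it is done.

Besides the shell and the picture viewer there is one more tool, called after ">>>" as name([rows], argument=value, ...), one row to a line, values as JSON. step_arm: Moves the arm, as the interface text tells. Its arguments: {"type":"object","properties":{"plan":{"type":"array"},"grip_force":{"type":"number"}},"required":["plan"]}

```bash
mkdir -p pics; ls
python3 - <<'E'
from bench import status, viewer
import cv2,numpy as np
s=status.get_state(); print(s)
for n in ("side","top"):
    p,d=viewer.grab_frame(n); cv2.imwrite(f"pics/{n}0.png",p[:,:,::-1]); np.savez(f"{n}0.npz",p=p,d=d)
    print(viewer.camera_info(n))
E
```

```text
pics
{'time_s': 0.0, 'qpos': array([-7.45180903e+01,  2.01227791e+01,  9.46762098e+01,  7.99733714e-04,
        6.52651747e+01, -4.84744016e+00]), 'dq': array([ 0.02839794,  0.08211769, -0.01398896, -0.09588143, -0.01166602,
       -0.03470355]), 'tau': array([ 4.01711550e-04, -5.06098831e+01, -2.91408759e+01, -9.97017355e-05,
        4.54237947e-03, -1.75518574e-05]), 'tcp_pos': array([ 0.19101787, -0.51542078,  0.23077823]), 'eef_rot': array([[ 9.37713140e-01,  3.47410399e-01, -2.86713120e-04],
       [ 3.47410501e-01, -9.37712521e-01,  1.08261574e-03],
       [ 1.07257482e-04, -1.11479015e-03, -9.99999373e-01]]), 'ft_force': array([ 0.71800664, -0.12939007, -0.19777174]), 'ft_torque': array([0.01089155, 0.0301101 , 0.06894269]), 'gripper_width': 0.9987626945337156}
{'intrinsics': array([[447.33709858,   0.        , 281.87605159],
       [  0.        , 447.33709858, 211.96458294],
       [  0.        ,   0.        ,   1.        ]]), 'pose': array([[-0.99961196,  0.00215621, -0.0277719 ,  0.570189  ],
       [ 0.02363166,  0.59346419, -0.80451339,  0.91017519],
       [ 0.01474693, -0.80485751, -0.59328486,  0.74775584],
       [ 0.        ,  0.        ,  0.        ,  1.        ]])}
{'intrinsics': array([[387.9821612 ,   0.        , 279.78880867],
       [  0.        , 387.9821612 , 213.76105274],
       [  0.        ,   0.        ,   1.        ]]), 'pose': array([[-0.00586848, -0.99615427,  0.08741985,  0.431638  ],
       [-0.99991307,  0.00481334, -0.0122757 , -0.00317613],
       [ 0.01180771, -0.08748429, -0.99609592,  1.08767159],
       [ 0.        ,  0.        ,  0.        ,  1.        ]])}
```

View pics/side0.png

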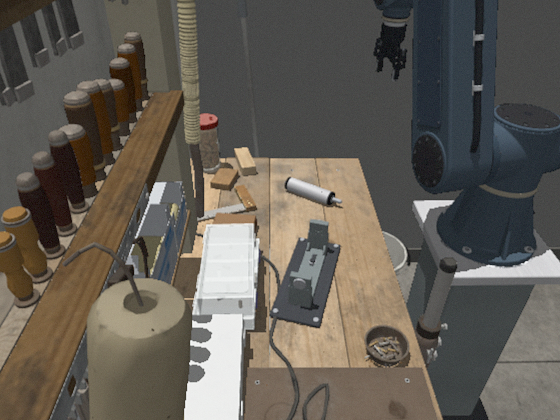

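View pics/top0.png

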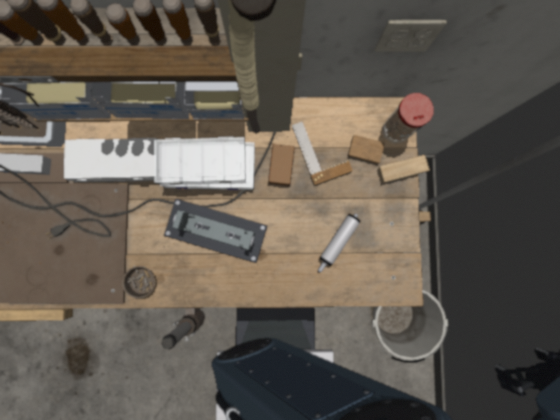

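```bash
cat > h.py <<'E'
import numpy as np,cv2
from bench import viewer
def cloud(n,d):
    c=viewer.camera_info(n);K=c["intrinsics"];T=c["pose"]
    v,u=np.mgrid[:420,:560]
    P=np.stack([(u-K[0,2])/K[0,0]*d,(v-K[1,2])/K[1,1]*d,d],-1)
    return P@T[:3,:3].T+T[:3,3]
def proj(n,X):
    c=viewer.camera_info(n);K=c["intrinsics"];T=c["pose"]
    q=(np.atleast_2d(X)-T[:3,3])@T[:3,:3]; q=q@K.T
    return q[:,:2]/q[:,2:]
E
python3 - <<'E'
from h import *
for n,(rs,rr) in dict(top=((195,265,155,275),(205,280,310,370)),side=((210,325,265,345),(170,212,278,348))).items():
    z=np.load(n+"0.npz");p,d=z["p"],z["d"];W=cloud(n,d)
    def box(b): return W[b[0]:b[1],b[2]:b[3]].reshape(-1,3)
    S=box(rs);
    t=S[(S[:,2]>.088)&(S[:,2]<.105)]
    print(n,"cheektop",len(t)); 
    if len(t)>5:
        L,lab,cen=cv2.kmeans(t.astype(np.float32),2,None,(3,50,1e-6),5,0)
        print(cen,[np.ptp(t[lab[:,0]==i],axis=0) for i in (0,1)])
    f=S[(S[:,2]>.004)&(S[:,2]<.0135)]
    print("foot",len(f),cv2.minAreaRect((f[:,:2]*1000).astype(np.float32)),np.median(f[:,2]))
    R=box(rr); r=R[(R[:,2]>.012)&(R[:,2]<.055)]
    print("roller",len(r),cv2.minAreaRect((r[:,:2]*1000).astype(np.float32)),r.max(0),"bench",np.median(R[:,2]))
    for nm,b in (("s",rs),("r",rr)):
        cv2.imwrite(f"pics/{n}_{nm}.png",cv2.resize(p[b[0]-5:b[1]+5,b[2]-5:b[3]+5,::-1],None,fx=6,fy=6,interpolation=cv2.INTER_CUBIC) if n=="top" else cv2.resize(p[b[0]-5:b[1]+5,b[2]-5:b[3]+5,::-1],None,fx=4.5,fy=4.5,interpolation=cv2.INTER_CUBIC))
E
```

```text
top cheektop 232
[[0.4528709  0.06589711 0.09466804]
 [0.50740886 0.24795985 0.09425974]] [array([0.04323041, 0.02520886, 0.01035542]), array([0.04383764, 0.02450986, 0.01006911])]
foot 2591 ((484.2743225097656, 166.33938598632812), (332.7921447753906, 192.36502075195312), 89.63597869873047) 0.009765484971184568
roller 857 ((446.74481201171875, -174.16064453125), (39.55074691772461, 188.5843963623047), 56.14938735961914) [ 0.52658231 -0.11918727  0.04387842] bench 0.000609053790869396
side cheektop 310
[[0.50756276 0.24860083 0.09420186]
 [0.45396763 0.06734258 0.09476297]] [array([0.04571925, 0.02887442, 0.01129609]), array([0.04333079, 0.0262293 , 0.0109376 ])]
foot 2613 ((474.0904235839844, 98.5106430053711), (214.60150146484375, 412.3315734863281), 0.3574351966381073) 0.010849380397630615
roller 684 ((448.5342102050781, -173.03387451171875), (42.01641082763672, 187.55612182617188), 56.53496170043945) [ 0.52677283 -0.12019439  0.04646956] bench 0.0029239316696770823
```

Run:
```python
from h import *
import scipy.optimize as so
for n,rr,rs in (("top",(205,280,310,370),(195,265,155,275)),("side",(170,212,278,348),(210,325,265,345))):
    z=np.load(n+"0.npz");p,d=z["p"],z["d"];W=cloud(n,d)
    R=W[rr[0]:rr[1],rr[2]:rr[3]].reshape(-1,3)
    r=R[(R[:,2]>.008)&(R[:,2]<.055)]
    # initial dir
    t0=np.deg2rad(56.3+180) # toward lower-left
    for sgn in (0,):
        pass
    c0=np.array([.447,-.174])
    def ax(th): return np.array([np.cos(th),np.sin(th)])
    # print along-profile for both sign candidates of angle
    for th in (np.deg2rad(56.3),np.deg2rad(-33.7)):
        s=(r[:,:2]-c0)@ax(th); print(n,np.rad2deg(th),np.percentile(s,[0,1,99,100]))
    def res(q):
        th,b,h=q; nrm=np.array([-np.sin(th),np.cos(th)])
        s=(r[:,:2]-c0)@ax(th)
        m=np.abs(s-np.median(s))<.06
        dd=np.hypot((r[:,:2]-c0)@nrm-b,r[:,2]-h)-.02
        return np.where(m,dd,0)
    best=min((so.least_squares(res,[t,0,.02],loss="soft_l1",f_scale=.002) for t in np.deg2rad([56.3,-33.7])),key=lambda o:o.cost)
    th,b,h=best.x; nrm=np.array([-np.sin(th),np.cos(th)])
    print("fit",np.rad2deg(th),b,h,best.cost)
    s=(r[:,:2]-c0)@ax(th); l=(r[:,:2]-c0)@nrm-b
    rad=r[:,2]
    for lo in np.arange(-.13,.13,.005):
        m=(s>=lo)&(s<lo+.005)
        if m.any(): print(round(lo,3),m.sum(),r[m,2].max().round(4),np.ptp(l[m]).round(4))
```

```text
top 56.3 [-0.01993816 -0.01909789  0.01920871  0.01966409]
top -33.7 [-0.09441627 -0.08874462  0.08519492  0.09417519]
fit -34.0494116712317 -0.0004464528588192248 0.019709521755113053 0.0005719152925755281
-0.095 6 0.0272 0.0079
-0.09 9 0.0263 0.0107
-0.085 8 0.0291 0.0093
-0.08 8 0.0295 0.0105
-0.075 8 0.0276 0.0094
-0.07 17 0.0401 0.033
-0.065 29 0.0411 0.0388
-0.06 26 0.0432 0.037
-0.055 28 0.0409 0.039
-0.05 27 0.0418 0.0373
-0.045 28 0.0421 0.0392
-0.04 24 0.0433 0.0374
-0.035 28 0.0425 0.0366
-0.03 26 0.0408 0.0369
-0.025 27 0.0429 0.0365
-0.02 28 0.042 0.0379
-0.015 26 0.0434 0.0368
-0.01 27 0.0401 0.0384
-0.005 25 0.0405 0.0369
0.0 29 0.0418 0.0386
0.005 27 0.0415 0.0374
0.01 26 0.0421 0.0385
0.015 26 0.0426 0.038
0.02 29 0.0426 0.0388
0.025 25 0.0416 0.038
0.03 27 0.041 0.0391
0.035 27 0.0413 0.0373
0.04 25 0.0408 0.0368
0.045 24 0.0417 0.037
0.05 30 0.0426 0.0367
0.055 23 0.0433 0.0376
0.06 27 0.0416 0.0364
0.065 24 0.0439 0.0377
0.07 29 0.0422 0.0372
0.075 26 0.0437 0.0371
0.08 19 0.0408 0.0337
0.085 4 0.0257 0.0076
0.09 5 0.0257 0.0069
side 56.3 [-0.01961517 -0.01375932 
[... 330 characters left out ...]
384
-0.06 25 0.0457 0.0329
-0.055 20 0.0438 0.0239
-0.05 22 0.0438 0.0262
-0.045 20 0.0465 0.0293
-0.04 25 0.0436 0.0282
-0.035 22 0.0427 0.025
-0.03 20 0.0438 0.0268
-0.025 22 0.0434 0.0209
-0.02 22 0.0432 0.0318
-0.015 18 0.0428 0.0326
-0.01 21 0.0434 0.0203
-0.005 22 0.0438 0.032
0.0 22 0.0448 0.0239
0.005 22 0.0444 0.037
0.01 23 0.0422 0.029
0.015 21 0.0439 0.0274
0.02 18 0.042 0.0277
0.025 24 0.0433 0.0268
0.03 20 0.0437 0.0245
0.035 19 0.0436 0.0257
0.04 19 0.0445 0.0249
0.045 22 0.0428 0.0373
0.05 18 0.0441 0.0274
0.055 23 0.0432 0.0253
0.06 20 0.0429 0.029
0.065 18 0.0424 0.0244
0.07 21 0.0446 0.0271
0.075 22 0.0425 0.0252
0.08 15 0.042 0.0249
0.085 5 0.0385 0.029
0.09 3 0.0277 0.004
```

View pics/top_r.png

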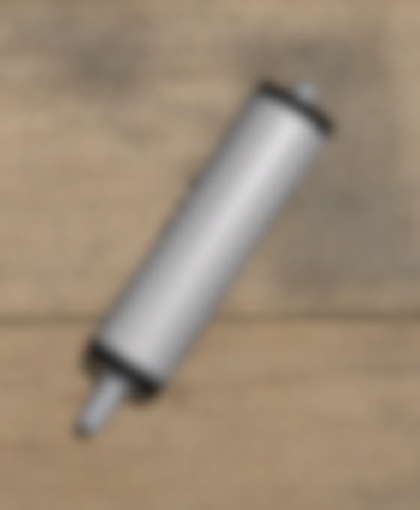

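View pics/top_s.png

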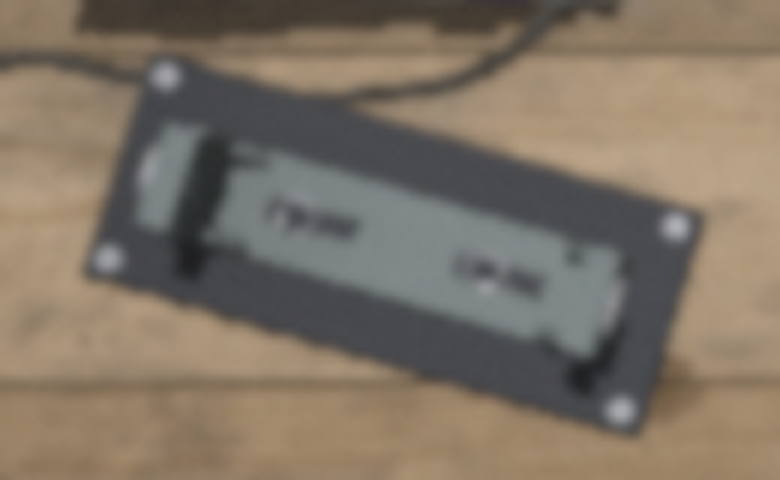

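View pics/side_s.png

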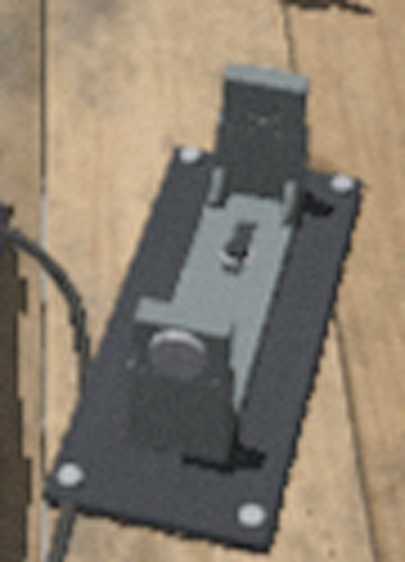

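View pics/side_r.png

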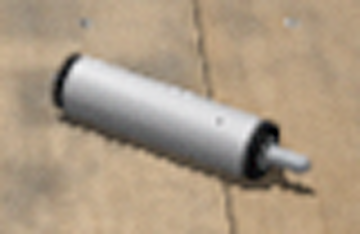

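```bash
cat > go.py <<'E'
import sys,numpy as np
from bench import status
s=status.get_state();R=s["eef_rot"];p=s["tcp_pos"]
hd=np.degrees(np.arctan2(R[1,0],R[0,0]))
print("t",round(s["time_s"],2),"tcp",p.round(4),"hd",hd.round(2),"F",s["ft_force"].round(2),"M",s["ft_torque"].round(2),"w",round(s["gripper_width"],3),"j",s["qpos"].round(1))
if len(sys.argv)>4:
    x,y,z,h=map(float,sys.argv[1:5])
    print("linear",(R.T@(np.array([x,y,z])-p)).round(4),"twist",-((h-hd+180)%360-180))
E
python3 go.py .4514 -.179 .13 145.9
```

```text
t 0.1 tcp [ 0.191  -0.5154  0.2308] hd 20.33 F [ 0.93 -0.33 -0.2 ] M [-0.03  0.01  0.01] w 0.997 j [-74.5  20.1  94.7   0.   65.3  -4.8]
linear [ 0.361  -0.2249  0.1011] twist -125.57388592215915
```

>>> step_arm([
  {"grip": 0, "linear": [0.015, -0.01, 0], "twist": -5},
  {"grip": 0, "linear": [0.035, -0.022, 0.0], "twist": -12},
  {"grip": 0, "linear": [0.06, -0.038, 0], "twist": -19},
  {"grip": 0, "linear": [0.09, -0.056, 0], "twist": -26},
  {"grip": 0, "linear": [0.12, -0.075, 0], "twist": -33},
])

```text
time_s: 0.52
tcp_pos: [0.278, -0.4025, 0.231]
eef_rot: [[0.593, 0.805, -0.0], [0.805, -0.593, 0.0], [0.0, -0.001, -1.0]]
ft_force: [1.4, 0.0, 0.9]
gripper_width: 1.002
```

```bash
python3 go.py .4514 -.179 .13 145.9
```

```text
t 0.52 tcp [ 0.278  -0.4025  0.231 ] hd 53.62 F [1.45 0.02 0.86] M [-0.01 -0.01 -0.01] w 1.002 j [-60.8  13.8 103.4  -0.   62.9 -24.4]
linear [0.2828 0.0071 0.101 ] twist -92.28034902824959
```

>>> step_arm([
  {"grip": 0, "linear": [0.025, 0, 0], "twist": -7},
  {"grip": 0, "linear": [0.05, 0, 0.0], "twist": -14},
  {"grip": 0, "linear": [0.08, 0, 0], "twist": -21},
  {"grip": 0, "linear": [0.11, 0.002, 0], "twist": -28},
  {"grip": 0, "linear": [0.14, 0.003, 0], "twist": -35},
])

```text
time_s: 0.93
tcp_pos: [0.3642, -0.2919, 0.2312]
eef_rot: [[0.023, 1.0, -0.0], [1.0, -0.023, 0.0], [0.0, -0.0, -1.0]]
ft_force: [0.1, -0.1, -0.5]
gripper_width: 0.997
```

```bash
python3 go.py .4514 -.179 .13 145.9
```

```text
t 0.93 tcp [ 0.3642 -0.2919  0.2312] hd 88.66 F [ 0.05 -0.14 -0.49] M [ 0.01  0.01 -0.01] w 0.997 j [-44.4  11.4 106.4   0.   62.2 -43.1]
linear [0.1149 0.0846 0.1012] twist -57.24098710765347
```

>>> step_arm([
  {"grip": 0, "linear": [0.02, 0.015, 0.01], "twist": -7},
  {"grip": 0, "linear": [0.045, 0.033, 0.02], "twist": -14},
  {"grip": 0, "linear": [0.07, 0.05, 0.035], "twist": -21},
  {"grip": 0, "linear": [0.09, 0.067, 0.05], "twist": -28},
  {"grip": 0, "linear": [0.105, 0.077, 0.06], "twist": -35},
])

```text
time_s: 1.35
tcp_pos: [0.4443, -0.1886, 0.1699]
eef_rot: [[-0.555, 0.832, -0.001], [0.832, 0.555, 0.001], [0.001, -0.0, -1.0]]
ft_force: [0.3, -0.4, -0.1]
gripper_width: 1.0
```

```bash
python3 go.py .4514 -.179 .13 145.9
```

```text
t 1.35 tcp [ 0.4443 -0.1886  0.1699] hd 123.74 F [ 0.32 -0.37 -0.07] M [-0.01 -0.04  0.05] w 1.0 j [-28.5  17.7 107.9   0.   54.5 -62.3]
linear [0.004  0.0112 0.0399] twist -22.164000751372726
```

>>> step_arm([
  {"grip": 0, "linear": [0.002, 0.005, 0.01], "twist": -6},
  {"grip": 0, "linear": [0.004, 0.0112, 0.025], "twist": -12},
  {"grip": 0, "linear": [0.004, 0.0112, 0.04], "twist": -18},
  {"grip": 0, "linear": [0.004, 0.0112, 0.06], "twist": -22.2},
  {"grip": 0, "linear": [0.004, 0.0112, 0.08], "twist": -22.2},
])

```text
time_s: 1.77
tcp_pos: [0.4508, -0.1808, 0.0905]
eef_rot: [[-0.827, 0.562, 0.0], [0.562, 0.827, -0.0], [-0.0, 0.0, -1.0]]
ft_force: [-0.4, 0.4, -0.1]
gripper_width: 1.002
```

```bash
python3 go.py .4514 -.179 .004 145.9
python3 - <<'E'
from h import *
p,d=viewer.grab_frame("side"); cv2.imwrite("pics/side1.png",cv2.resize(p[120:260,220:400,::-1],None,fx=4,fy=4))
E
```

```text
t 1.77 tcp [ 0.4508 -0.1808  0.0905] hd 145.83 F [-0.43  0.38 -0.15] M [ 0.   -0.02  0.  ] w 1.002 j [-27.3  25.4 110.7  -0.   43.9 -83.2]
linear [0.0005 0.0018 0.0865] twist -0.07401125639842121
```

View pics/side1.png

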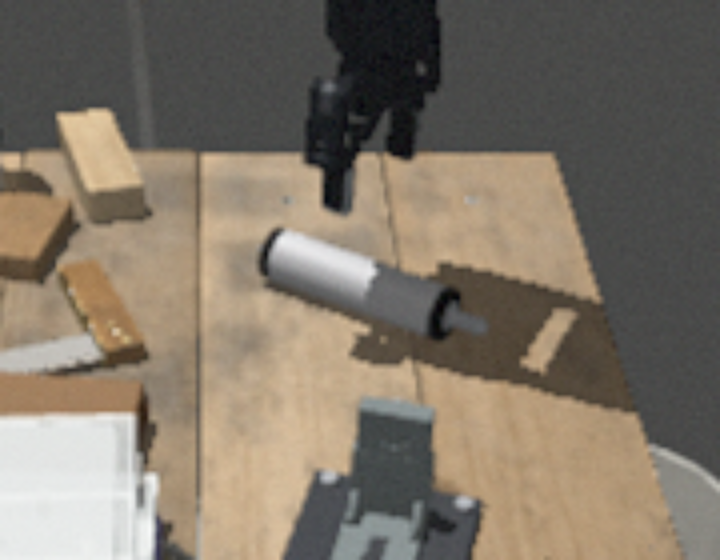

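The gripper is straddling above the roller (tube from about (270,255) to (450,310) in the crop). Descending.

>>> step_arm([
  {"grip": 0, "linear": [0.0005, 0.0015, 0.02], "twist": 0},
  {"grip": 0, "linear": [0.0005, 0.0015, 0.045], "twist": 0},
  {"grip": 0, "linear": [0.0005, 0.0015, 0.065], "twist": 0},
  {"grip": 0, "linear": [0.0005, 0.0015, 0.08], "twist": 0},
  {"grip": 0, "linear": [0.0005, 0.0015, 0.0855], "twist": 0},
])

```text
time_s: 2.23
tcp_pos: [0.4503, -0.1791, 0.0043]
eef_rot: [[-0.824, 0.566, -0.003], [0.566, 0.824, 0.001], [0.003, -0.0, -1.0]]
ft_force: [-1.4, 0.4, 0.5]
gripper_width: 1.001
```

>>> step_arm([
  {"grip": 60, "linear": [0, 0, 0], "twist": 0},
  {"grip": 90, "linear": [0, 0, 0], "twist": 0},
  {"grip": 110, "linear": [0, 0, 0], "twist": 0},
  {"grip": 130, "linear": [0, 0, 0], "twist": 0},
  {"grip": 150, "linear": [0, 0, 0], "twist": 0},
], grip_force=50)

```text
time_s: 2.65
tcp_pos: [0.4518, -0.1798, 0.007]
eef_rot: [[-0.824, 0.566, 0.001], [0.566, 0.824, -0.001], [-0.002, 0.0, -1.0]]
ft_force: [-1.5, -0.4, 8.1]
gripper_width: 0.452
```

```bash
python3 go.py .4514 -.179 .004 145.9
```

```text
t 2.65 tcp [ 0.4518 -0.1798  0.007 ] hd 145.53 F [-1.5  -0.43  8.07] M [0.11 0.24 0.01] w 0.452 j [-27.2  34.6 112.   -0.   33.3 -82.7]
linear [0.0007 0.0004 0.003 ] twist -0.36801291097387434
```

>>> step_arm([
  {"grip": 200, "linear": [0, 0, -0.001], "twist": 0},
  {"grip": 200, "linear": [0, 0, -0.002], "twist": 0},
  {"grip": 200, "linear": [0, 0, -0.002], "twist": 0},
])

```text
time_s: 2.9
tcp_pos: [0.4512, -0.1794, 0.008]
eef_rot: [[-0.824, 0.566, 0.0], [0.566, 0.824, 0.0], [-0.0, 0.0, -1.0]]
ft_force: [0.3, -0.1, -4.2]
gripper_width: 0.45
```

```bash
python3 go.py .4514 -.179 .004 145.9
```

```text
t 2.9 tcp [ 0.4512 -0.1794  0.008 ] hd 145.53 F [ 0.31 -0.05 -4.15] M [-0.04  0.02 -0.02] w 0.45 j [-27.2  34.5 112.1   0.   33.5 -82.7]
linear [0.     0.0005 0.004 ] twist -0.37074774865735094
```

>>> step_arm([
  {"grip": 200, "linear": [0, 0, -0.015], "twist": 0},
  {"grip": 200, "linear": [0, 0, -0.04], "twist": 0},
  {"grip": 200, "linear": [0, 0, -0.07], "twist": 0},
  {"grip": 200, "linear": [0, 0, -0.1], "twist": 0},
  {"grip": 200, "linear": [0, 0, -0.125], "twist": 0},
])

```text
time_s: 3.32
tcp_pos: [0.4511, -0.1794, 0.1345]
eef_rot: [[-0.824, 0.566, 0.0], [0.566, 0.824, -0.0], [-0.0, 0.0, -1.0]]
ft_force: [0.3, 0.3, -3.7]
gripper_width: 0.45
```

```bash
python3 go.py .4955 .1127 .15 88.4
```

```text
t 3.32 tcp [ 0.4511 -0.1794  0.1345] hd 145.53 F [ 0.34  0.32 -3.71] M [-0.04 -0.02  0.01] w 0.45 j [-27.2  21.1 109.2  -0.   49.7 -82.7]
linear [ 0.1287  0.266  -0.0155] twist 57.1272394019384
```

>>> step_arm([
  {"grip": 200, "linear": [0.007, 0.015, -0.01], "twist": 5},
  {"grip": 200, "linear": [0.018, 0.037, -0.02], "twist": 11},
  {"grip": 200, "linear": [0.032, 0.066, -0.025], "twist": 17},
  {"grip": 200, "linear": [0.046, 0.095, -0.025], "twist": 23},
  {"grip": 200, "linear": [0.06, 0.124, -0.025], "twist": 29},
])

```text
time_s: 3.73
tcp_pos: [0.4717, -0.042, 0.1581]
eef_rot: [[-0.441, 0.897, 0.0], [0.897, 0.441, -0.0], [-0.0, 0.0, -1.0]]
ft_force: [0.3, 0.6, -4.4]
gripper_width: 0.451
```

```bash
python3 go.py .4955 .1127 .15 88.4
```

```text
t 3.73 tcp [ 0.4717 -0.042   0.1581] hd 116.19 F [ 0.3   0.57 -4.37] M [ 0.04 -0.   -0.06] w 0.451 j [-10.7  17.9 109.8  -0.   52.3 -36.9]
linear [0.1283 0.0896 0.0081] twist 27.793736684387625
```

>>> step_arm([
  {"grip": 200, "linear": [0.035, 0.024, 0], "twist": 6.5},
  {"grip": 200, "linear": [0.07, 0.048, 0], "twist": 13},
  {"grip": 200, "linear": [0.1, 0.07, 0.0], "twist": 19.5},
  {"grip": 200, "linear": [0.12, 0.083, 0.004], "twist": 25},
  {"grip": 200, "linear": [0.1283, 0.0896, 0.008], "twist": 27.8},
])

```text
time_s: 4.15
tcp_pos: [0.4947, 0.1153, 0.1497]
eef_rot: [[0.026, 1.0, 0.0], [1.0, -0.026, 0.001], [0.001, 0.0, -1.0]]
ft_force: [0.1, -0.9, -4.0]
gripper_width: 0.447
```

>>> step_arm([
  {"grip": 200, "linear": [0, 0, 0], "twist": 0},
  {"grip": 200, "linear": [0, 0, 0], "twist": 0},
])

```text
time_s: 4.32
tcp_pos: [0.4942, 0.1118, 0.1493]
eef_rot: [[0.019, 1.0, -0.001], [1.0, -0.019, -0.0], [-0.0, -0.001, -1.0]]
ft_force: [-1.0, -0.0, -5.4]
gripper_width: 0.451
```

```bash
python3 go.py .4955 .1127 .15 88.4
python3 - <<'E'
from h import *
for n in ("top","side"):
    p,d=viewer.grab_frame(n); np.savez(n+"2.npz",p=p,d=d)
    b=(150,280,140,320) if n=="top" else (140,340,220,400)
    cv2.imwrite(f"pics/{n}2.png",cv2.resize(p[b[0]:b[1],b[2]:b[3],::-1],None,fx=4 if n=="top" else 3,fy=4 if n=="top" else 3,interpolation=cv2.INTER_CUBIC))
E
```

```text
t 4.32 tcp [0.4942 0.1118 0.1493] hd 88.89 F [-0.96 -0.02 -5.35] M [-0.02  0.03 -0.05] w 0.451 j [  7.5  21.8 105.4  -0.   52.9   8.6]
linear [ 0.0009  0.0013 -0.0007] twist 0.4877580536708592
```

View pics/top2.png

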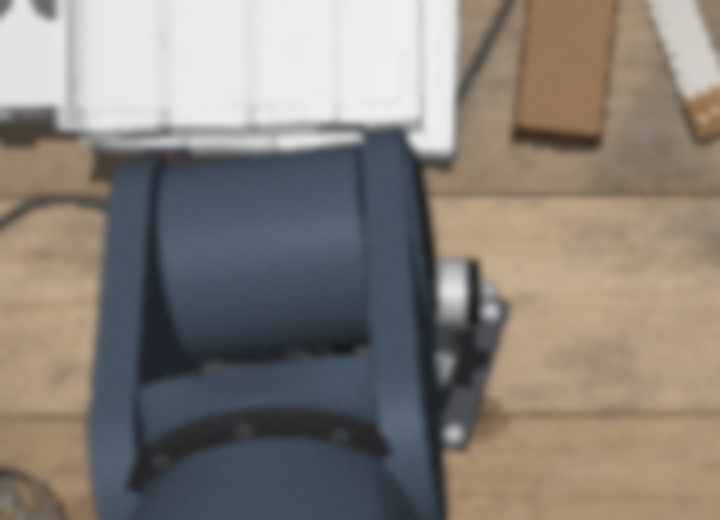

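View pics/side2.png

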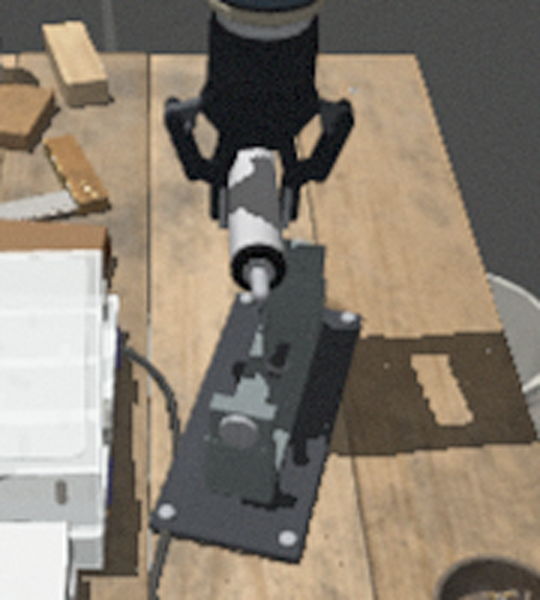

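```bash
cat > fit.py <<'E'
from h import *
import scipy.optimize as so,sys
from bench import status
s=status.get_state();R=s["eef_rot"];tcp=s["tcp_pos"]
z=np.load(sys.argv[1]);d=z["d"];W=cloud("side",d).reshape(-1,3)
# local frame: tool axes
q=(W-tcp)@R   # x along roller, y across, z down
m=(np.abs(q[:,1])<.03)&(np.abs(q[:,2]+.0125)<.03)&(q[:,0]>.02)&(q[:,0]<.12)
q=q[m]
t=q[(q[:,0]>.03)&(q[:,0]<.068)]
def res(o):
    y0,ay,z0,az=o
    return np.hypot(t[:,1]-y0-ay*t[:,0],t[:,2]-z0-az*t[:,0])-.02
o=so.least_squares(res,[0,0,-.0125,0],loss="soft_l1",f_scale=.002)
print("tube axis y0,ay,z0,az",o.x.round(4),len(t))
for lo in np.arange(.06,.12,.003):
    k=(q[:,0]>=lo)&(q[:,0]<lo+.003)
    if k.any(): print(lo.round(3),k.sum(),"y",q[k,1].min().round(4),q[k,1].max().round(4),"zmin",q[k,2].min().round(4))
E
python3 fit.py side2.npz
```

```text
tube axis y0,ay,z0,az [ 0.0003 -0.0222 -0.0147  0.0181] 205
0.06 18 y -0.0166 0.0186 zmin -0.0352
0.063 13 y -0.0189 0.0128 zmin -0.0333
0.066 38 y -0.0169 0.0188 zmin -0.0357
0.069 129 y -0.0191 0.0187 zmin -0.0342
0.072 29 y -0.0158 0.0127 zmin -0.0313
0.075 2 y 0.0004 0.0024 zmin -0.0198
0.078 5 y -0.0057 0.0046 zmin -0.0215
0.081 8 y -0.0056 0.0047 zmin -0.0205
0.084 5 y -0.0055 0.0048 zmin -0.0198
0.087 7 y -0.0052 0.0048 zmin -0.0209
0.09 5 y -0.003 0.0051 zmin -0.0202
0.093 6 y -0.0049 0.0033 zmin -0.0198
0.096 9 y -0.005 0.0032 zmin -0.0211
0.099 10 y -0.0047 0.0034 zmin -0.0186
```

Run:
```python
from h import *
u=np.array([.2854,.9584]);u/=np.linalg.norm(u);v=np.array([u[1],-u[0]]) # lateral, +x side
for n in ("top","side"):
    z=np.load(n+"0.npz");W=cloud(n,z["d"])
    S=(W[195:275,150:280] if n=="top" else W[205:330,262:350]).reshape(-1,3)
    a=(S[:,:2]-[.4805,.1575])@u; l=(S[:,:2]-[.4805,.1575])@v
    for nm,m in (("left",(a>.07)&(S[:,2]>.089)&(a<.12)),("right",(a<-.07)&(S[:,2]>.089)&(a>-.12)),("strip",(abs(a)<.06)&(S[:,2]>.014)&(S[:,2]<.022)),("footL",(a>.107)&(a<.13)&(S[:,2]>.005)&(S[:,2]<.014)&(abs(l)<.07)),("footR",(a<-.107)&(a>-.13)&(S[:,2]>.005)&(S[:,2]<.014)&(abs(l)<.07)),("footM",(abs(a)<.08)&(S[:,2]>.006)&(S[:,2]<.013)&(abs(l)<.07))):
        L=l[m];A=a[m]
        print(n,nm,m.sum(),"lat mean %.4f mid %.4f (%.4f %.4f)"%(L.mean(),(np.percentile(L,1)+np.percentile(L,99))/2,np.percentile(L,1),np.percentile(L,99)),"ax %.4f %.4f"%(np.percentile(A,2),np.percentile(A,98)))
```

```text
top left 117 lat mean 0.0001 mid 0.0000 (-0.0212 0.0213) ax 0.0864 0.1047
top right 112 lat mean -0.0003 mid -0.0003 (-0.0218 0.0212) ax -0.1055 -0.0876
top strip 662 lat mean 0.0002 mid 0.0083 (-0.0326 0.0491) ax -0.0574 0.0575
top footL 199 lat mean 0.0009 mid 0.0004 (-0.0537 0.0545) ax 0.1078 0.1297
top footR 282 lat mean 0.0000 mid -0.0004 (-0.0539 0.0531) ax -0.1277 -0.1074
top footM 1207 lat mean 0.0016 mid 0.0053 (-0.0543 0.0648) ax -0.0764 0.0759
side left 175 lat mean -0.0001 mid 0.0003 (-0.0215 0.0221) ax 0.0847 0.1040
side right 111 lat mean -0.0002 mid 0.0003 (-0.0214 0.0220) ax -0.1064 -0.0866
side strip 479 lat mean -0.0039 mid 0.0027 (-0.0381 0.0435) ax -0.0576 0.0481
side footL 389 lat mean -0.0016 mid 0.0001 (-0.0536 0.0537) ax 0.1075 0.1296
side footR 96 lat mean -0.0090 mid -0.0002 (-0.0542 0.0538) ax -0.1284 -0.1078
side footM 1038 lat mean -0.0028 mid 0.0065 (-0.0541 0.0671) ax -0.0764 0.0772
```

```bash
cat > ax.py <<'E'
# usage: ax.py a_tip l_tip psi z_axis  [tipx] -> needed tool move ; reports present tip in axis coords
import sys,numpy as np
from bench import status
C=np.array([.5052,.2403]);u=np.array([.2854,.9584]);u/=np.linalg.norm(u);v=np.array([u[1],-u[0]]);H=np.degrees(np.arctan2(u[1],u[0]))
X=.102;ZO=.0128
s=status.get_state();R=s["eef_rot"];p=s["tcp_pos"]
hd=np.degrees(np.arctan2(R[1,0],R[0,0]))
t=p[:2]+X*R[:2,0]-C
F=s["ft_force"]
print("t %.2f tip a %.1f l %.1f mm z %.1f psi %.2f  F_ax %.1f F_lat %.1f Fz %.1f w %.3f M"%(s["time_s"],t@u*1e3,t@v*1e3,(p[2]+ZO)*1e3,hd-H,F[:2]@u,F[:2]@v,F[2],s["gripper_width"]),s["ft_torque"].round(2))
if len(sys.argv)>4:
    a,l,psi,z=map(float,sys.argv[1:5]); h=np.radians(H+psi)
    T=C+a/1e3*u+l/1e3*v-X*np.array([np.cos(h),np.sin(h)])
    dl=R.T@(np.r_[T,z/1e3-ZO]-p); print("linear",dl.round(4),"twist",round(hd-H-psi,2))
E
python3 ax.py -20 -0.3 15 80
```

```text
t 4.42 tip a -28.8 l -0.3 mm z 162.6 psi 15.36  F_ax -0.1 F_lat -0.1 Fz -3.7 w 0.451 M [-0.02 -0.    0.04]
linear [0.0086 0.0017 0.0826] twist 0.36
```

>>> step_arm([
  {"grip": 200, "linear": [0.002, 0.001, 0.012], "twist": 0.4},
  {"grip": 200, "linear": [0.006, 0.0017, 0.032], "twist": 0.4},
  {"grip": 200, "linear": [0.0086, 0.0017, 0.054], "twist": 0.4},
  {"grip": 200, "linear": [0.0086, 0.0017, 0.072], "twist": 0.4},
  {"grip": 200, "linear": [0.0086, 0.0017, 0.0826], "twist": 0.4},
])

```text
time_s: 4.83
tcp_pos: [0.4972, 0.119, 0.0662]
eef_rot: [[0.029, 1.0, 0.001], [1.0, -0.029, -0.0], [-0.0, 0.001, -1.0]]
ft_force: [3.4, -0.1, -2.1]
gripper_width: 0.451
```

>>> step_arm([
  {"grip": 200, "linear": [0, 0, 0], "twist": 0},
  {"grip": 200, "linear": [0, 0, 0], "twist": 0},
])

```text
time_s: 5.0
tcp_pos: [0.4973, 0.1193, 0.0671]
eef_rot: [[0.029, 1.0, 0.001], [1.0, -0.029, -0.0], [-0.0, 0.001, -1.0]]
ft_force: [3.0, 0.3, -5.0]
gripper_width: 0.451
```

```bash
python3 ax.py -4 -0.3 15 80;python3 - <<'E'
from h import *
for n in ("side","top"):
    p,d=viewer.grab_frame(n); np.savez(n+"3.npz",p=p,d=d)
    b=(190,330,255,375) if n=="side" else (190,270,150,290)
    cv2.imwrite(f"pics/{n}3.png",cv2.resize(p[b[0]:b[1],b[2]:b[3],::-1],None,fx=4,fy=4,interpolation=cv2.INTER_CUBIC))
E
python3 fit.py side3.npz
```

```text
t 5.00 tip a -19.7 l 0.7 mm z 79.9 psi 14.90  F_ax 1.1 F_lat 2.8 Fz -5.0 w 0.451 M [-0.03 -0.59  0.18]
linear [ 0.0154  0.0032 -0.0001] twist -0.1
tube axis y0,ay,z0,az [-0.0007  0.002  -0.014   0.0076] 208
0.06 18 y -0.0197 0.0176 zmin -0.0366
0.063 14 y -0.0199 0.0157 zmin -0.0334
0.066 49 y -0.0175 0.0177 zmin -0.0342
0.069 101 y -0.0197 0.0176 zmin -0.0373
0.072 16 y -0.0148 0.0133 zmin -0.0328
0.075 6 y -0.0062 0.0005 zmin -0.021
0.078 4 y -0.0038 0.0048 zmin -0.0194
0.081 7 y -0.0059 0.0048 zmin -0.0205
0.084 6 y -0.0058 0.0049 zmin -0.0204
0.087 5 y -0.0035 0.0049 zmin -0.0208
0.09 4 y -0.0055 0.005 zmin -0.0208
0.093 6 y -0.0032 0.0031 zmin -0.021
0.096 13 y -0.0054 0.0052 zmin -0.021
0.099 5 y -0.0053 0.0033 zmin -0.0199
0.111 1 y 0.0228 0.0228 zmin -0.0267
0.114 3 y 0.0187 0.025 zmin -0.0301
0.117 11 y 0.0 0.027 zmin -0.03
```

View pics/side3.png

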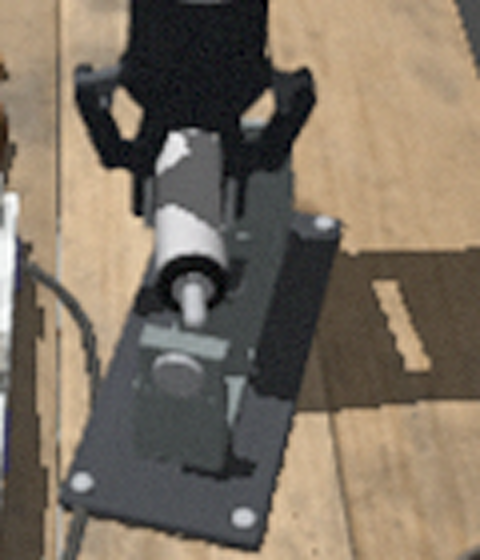

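View pics/top3.png

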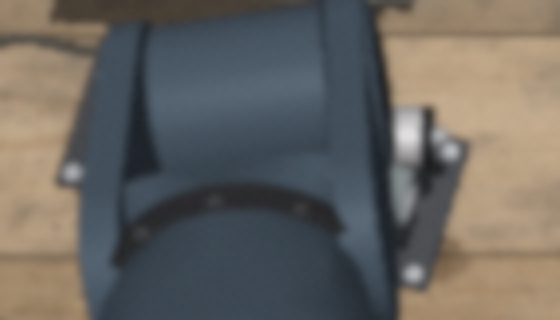

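The side view shows the sprung pin 20 mm short of the left cheek (pin tip at (195,320) in the crop). The 3 N side force comes from the tube just brushing the right cheek's side. I'll move sideways off it first, then advance to just before the mouth.

>>> step_arm([
  {"grip": 200, "linear": [0, 0.003, 0], "twist": 0},
  {"grip": 200, "linear": [0.003, 0.0035, 0], "twist": 0},
  {"grip": 200, "linear": [0.008, 0.0035, 0], "twist": 0},
  {"grip": 200, "linear": [0.013, 0.0032, 0], "twist": 0},
  {"grip": 200, "linear": [0.0154, 0.0032, 0], "twist": 0},
])

```text
time_s: 5.52
tcp_pos: [0.5001, 0.1362, 0.0672]
eef_rot: [[0.029, 1.0, -0.0], [1.0, -0.029, 0.0], [0.0, -0.0, -1.0]]
ft_force: [-0.8, 0.6, -4.8]
gripper_width: 0.45
```

```bash
python3 ax.py -4 -0.3 15 80
```

```text
t 5.52 tip a -2.7 l -1.5 mm z 80.0 psi 14.93  F_ax 0.3 F_lat -1.0 Fz -4.8 w 0.450 M [-0.01 -0.06 -0.04]
linear [-0.0016  0.0009  0.    ] twist -0.07
```

>>> step_arm([
  {"grip": 200, "linear": [0.0, 0.001, 0], "twist": 0},
  {"grip": 200, "linear": [0.0015, 0.0015, 0], "twist": 0},
  {"grip": 200, "linear": [0.0036, 0.002, 0], "twist": 0},
  {"grip": 200, "linear": [0.0036, 0.002, 0], "twist": 0},
])

```text
time_s: 5.85
tcp_pos: [0.5026, 0.1392, 0.0672]
eef_rot: [[0.029, 1.0, 0.0], [1.0, -0.029, 0.0], [0.0, 0.0, -1.0]]
ft_force: [-0.0, -0.4, -3.8]
gripper_width: 0.451
```

```bash
python3 ax.py 4 -0.5 15 80
```

```text
t 5.85 tip a 0.9 l 0.1 mm z 80.0 psi 14.92  F_ax -0.4 F_lat 0.1 Fz -3.8 w 0.451 M [ 0.02 -0.01  0.07]
linear [ 0.0032  0.0004 -0.    ] twist -0.08
```

>>> step_arm([
  {"grip": 200, "linear": [0.001, 0.0, 0], "twist": 0},
  {"grip": 200, "linear": [0.0022, 0.0002, 0], "twist": 0},
  {"grip": 200, "linear": [0.0032, 0.0004, 0], "twist": 0},
  {"grip": 200, "linear": [0.0032, 0.0004, 0], "twist": 0},
])

```text
time_s: 6.18
tcp_pos: [0.503, 0.1422, 0.0672]
eef_rot: [[0.029, 1.0, 0.0], [1.0, -0.029, 0.0], [0.0, 0.0, -1.0]]
ft_force: [0.0, 0.4, -4.4]
gripper_width: 0.449
```

```bash
python3 ax.py 6 -0.6 15 80
```

```text
t 6.18 tip a 3.9 l -0.4 mm z 80.0 psi 14.91  F_ax 0.4 F_lat -0.1 Fz -4.4 w 0.449 M [-0.03 -0.05 -0.01]
linear [0.002  0.0005 0.    ] twist -0.09
```

>>> step_arm([
  {"grip": 200, "linear": [0.001, 0.0002, 0], "twist": 0},
  {"grip": 200, "linear": [0.002, 0.0005, 0], "twist": 0},
  {"grip": 200, "linear": [0.002, 0.0005, 0], "twist": 0},
])

```text
time_s: 6.43
tcp_pos: [0.5036, 0.1442, 0.0672]
eef_rot: [[0.029, 1.0, 0.0], [1.0, -0.029, 0.0], [0.0, 0.0, -1.0]]
ft_force: [-0.1, 0.2, -4.6]
gripper_width: 0.447
```

```bash
python3 ax.py 8 -0.6 15 80
```

```text
t 6.43 tip a 6.0 l -0.4 mm z 80.0 psi 14.92  F_ax 0.2 F_lat -0.2 Fz -4.6 w 0.447 M [-0.04  0.03  0.04]
linear [0.0019 0.0005 0.    ] twist -0.08
```

>>> step_arm([
  {"grip": 200, "linear": [0.001, 0.0002, 0], "twist": 0},
  {"grip": 200, "linear": [0.002, 0.0005, 0], "twist": 0},
  {"grip": 200, "linear": [0.002, 0.0005, 0], "twist": 0},
])

```text
time_s: 6.68
tcp_pos: [0.5039, 0.1459, 0.0671]
eef_rot: [[0.029, 1.0, -0.001], [1.0, -0.029, -0.001], [-0.001, -0.001, -1.0]]
ft_force: [-0.7, -2.1, -4.0]
gripper_width: 0.448
```

```bash
python3 ax.py 10 -0.6 15 80;python3 - <<'E'
from h import *
for n in ("side",):
    p,d=viewer.grab_frame(n); np.savez(n+"4.npz",p=p,d=d)
    b=(190,330,255,375) if n=="side" else (190,270,150,290)
    cv2.imwrite(f"pics/{n}4.png",cv2.resize(p[b[0]:b[1],b[2]:b[3],::-1],None,fx=4,fy=4,interpolation=cv2.INTER_CUBIC))
E
python3 fit.py side4.npz
```

```text
t 6.68 tip a 7.7 l -0.6 mm z 79.9 psi 14.93  F_ax -2.2 F_lat -0.1 Fz -4.0 w 0.448 M [-0.52  0.07  0.04]
linear [ 0.0022  0.0007 -0.0001] twist -0.07
tube axis y0,ay,z0,az [-0.0004 -0.0045 -0.0143  0.0109] 219
0.06 16 y -0.0178 0.0186 zmin -0.0354
0.063 22 y -0.02 0.0186 zmin -0.0357
0.066 38 y -0.0198 0.0187 zmin -0.0358
0.069 90 y -0.0199 0.0186 zmin -0.035
0.072 17 y -0.0111 0.0101 zmin -0.0347
0.075 4 y -0.0046 0.0019 zmin -0.0216
0.078 3 y -0.0024 0.0019 zmin -0.0209
0.081 2 y -0.0044 -0.0001 zmin -0.0201
0.084 1 y 0.0128 0.0128 zmin -0.0274
0.087 4 y 0.017 0.0192 zmin -0.0301
0.09 11 y -0.0058 0.0191 zmin -0.0314
0.093 15 y -0.0182 0.0247 zmin -0.0308
0.096 24 y -0.0223 0.0247 zmin -0.0306
0.099 87 y -0.0235 0.0248 zmin -0.0314
0.102 55 y -0.0242 0.0227 zmin -0.0316
0.105 70 y -0.0238 0.015 zmin -0.0311
0.108 132 y -0.0233 0.0149 zmin -0.0308
0.111 62 y -0.0211 0.007 zmin -0.0297
0.114 2 y -0.0059 -0.0054 zmin -0.0187
```

View pics/side4.png

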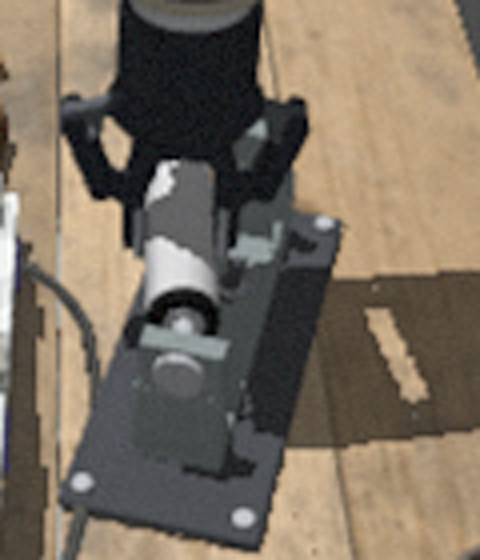

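>>> step_arm([
  {"grip": 200, "linear": [0.001, 0, 0], "twist": 0},
  {"grip": 200, "linear": [0.002, 0, 0], "twist": 0},
  {"grip": 200, "linear": [0.003, 0, 0], "twist": 0},
  {"grip": 200, "linear": [0.004, 0, 0], "twist": 0},
  {"grip": 200, "linear": [0.004, 0, 0], "twist": 0},
])

```text
time_s: 7.15
tcp_pos: [0.504, 0.15, 0.0671]
eef_rot: [[0.029, 1.0, -0.0], [1.0, -0.029, -0.0], [-0.0, -0.0, -1.0]]
ft_force: [-1.7, -6.1, -3.5]
gripper_width: 0.451
```

```bash
sed -i 's/^X=.102/X=float(sys.argv[5]) if len(sys.argv)>5 else .102/' ax.py; python3 ax.py
```

```text
t 7.15 tip a 11.7 l -1.7 mm z 79.9 psi 14.93  F_ax -6.3 F_lat 0.1 Fz -3.5 w 0.451 M [-0.91  0.16  0.11]
```

>>> step_arm([
  {"grip": 200, "linear": [0.001, 0, 0], "twist": 0},
  {"grip": 200, "linear": [0.002, 0, 0], "twist": 0},
  {"grip": 200, "linear": [0.003, 0, 0], "twist": 0},
  {"grip": 200, "linear": [0.004, 0, 0], "twist": 0},
  {"grip": 200, "linear": [0.004, 0, 0], "twist": 0},
])

```text
time_s: 7.57
tcp_pos: [0.5041, 0.1538, 0.0671]
eef_rot: [[0.029, 1.0, -0.001], [1.0, -0.029, -0.001], [-0.001, -0.001, -1.0]]
ft_force: [-0.9, -7.3, -3.6]
gripper_width: 0.449
```

```bash
python3 ax.py
python3 - <<'E'
from bench import viewer,status
import numpy as np
f=[]
for i in range(4):
    viewer.grab_frame("side"); s=status.get_state(); f.append(s["eef_rot"].T@s["ft_force"])
print(np.mean(f,0),np.std(f,0))
E
```

```text
t 7.57 tip a 15.3 l -2.7 mm z 79.9 psi 14.93  F_ax -7.3 F_lat 1.2 Fz -3.6 w 0.449 M [-1.23  0.19  0.09]
[-8.17057936 -0.84033901  3.8560028 ] [0.49883963 0.30302825 0.74976111]
```

>>> step_arm([
  {"grip": 200, "linear": [0.001, 0, 0], "twist": 0},
  {"grip": 200, "linear": [0.002, 0, 0], "twist": 0},
  {"grip": 200, "linear": [0.003, 0, 0], "twist": 0},
  {"grip": 200, "linear": [0.0038, 0, 0], "twist": 0},
  {"grip": 200, "linear": [0.0038, 0, 0], "twist": 0},
])

```text
time_s: 8.18
tcp_pos: [0.5041, 0.1573, 0.067]
eef_rot: [[0.029, 1.0, -0.001], [1.0, -0.029, -0.001], [-0.001, -0.001, -1.0]]
ft_force: [-1.3, -10.2, -4.4]
gripper_width: 0.452
```

```bash
python3 - <<'E'
from bench import viewer,status
import numpy as np
f=[];m=[]
for i in range(4):
    p,d=viewer.grab_frame("side"); s=status.get_state(); f.append(s["eef_rot"].T@s["ft_force"]);m.append(s["ft_torque"])
np.savez("side5.npz",p=p,d=d)
print(np.mean(f,0),np.std(f,0),np.mean(m,0))
E
python3 fit.py side5.npz | head -9
for X in .102 .0898; do python3 ax.py 7.3 -0.3 10 80 $X; done
```

```text
[-9.58152205 -0.48480451  3.93581978] [0.38505003 0.29236153 0.46550678] [-1.5645299   0.19156867  0.05336664]
tube axis y0,ay,z0,az [-0.0004 -0.004  -0.0145  0.011 ] 231
0.06 19 y -0.0194 0.0188 zmin -0.036
0.063 23 y -0.0192 0.0167 zmin -0.0345
0.066 26 y -0.0194 0.0168 zmin -0.0348
0.069 57 y -0.0191 0.0149 zmin -0.0352
0.072 5 y -0.0168 0.0047 zmin -0.0361
0.075 3 y 0.0129 0.0192 zmin -0.0296
0.078 10 y 0.0026 0.0192 zmin -0.0301
0.081 12 y -0.0078 0.0214 zmin -0.0305
t 8.38 tip a 18.6 l -3.6 mm z 79.8 psi 14.92  F_ax -9.5 F_lat 1.6 Fz -4.7 w 0.449 M [-1.57  0.18  0.08]
linear [-0.0114 -0.0085 -0.0001] twist 4.92
t 8.38 tip a 6.8 l -0.4 mm z 79.8 psi 14.92  F_ax -9.5 F_lat 1.6 Fz -4.7 w 0.449 M [-1.57  0.18  0.08]
linear [ 0.0008 -0.0074 -0.0002] twist 4.92
```

```bash
for a in "-0.3 12" "-0.3 9" "-0.2 6" "-0.1 3" "0 0"; do set -- $a; python3 ax.py 7.6 $1 $2 80 .0900|tail -1; done
```

```text
linear [ 0.0007 -0.0042 -0.0002] twist 2.92
linear [ 0.001  -0.0089 -0.0002] twist 5.92
linear [ 0.0016 -0.0135 -0.0002] twist 8.92
linear [ 0.0024 -0.0181 -0.0002] twist 11.92
linear [ 0.0035 -0.0225 -0.0002] twist 14.92
```

>>> step_arm([
  {"grip": 200, "linear": [0.0007, 0, 0], "twist": 0},
  {"grip": 200, "linear": [0.0007, -0.002, 0], "twist": 1.5},
  {"grip": 200, "linear": [0.0007, -0.0042, 0], "twist": 2.9},
  {"grip": 200, "linear": [0.0009, -0.0065, 0], "twist": 4.4},
  {"grip": 200, "linear": [0.001, -0.0089, 0], "twist": 5.9},
])

```text
time_s: 8.8
tcp_pos: [0.4949, 0.1584, 0.0669]
eef_rot: [[0.133, 0.991, -0.002], [0.991, -0.133, -0.001], [-0.001, -0.001, -1.0]]
ft_force: [-1.8, -10.0, -4.0]
gripper_width: 0.452
```

```bash
python3 ax.py 7.6 -0.3 9 80 .0900; for a in "-0.3 7.5" "-0.2 6" "-0.2 4.5" "-0.1 3" "0 1.5" "0 0"; do set -- $a; python3 ax.py 7.6 $1 $2 80 .0900|tail -1; done
```

```text
t 8.80 tip a 7.5 l -0.5 mm z 79.7 psi 8.96  F_ax -10.1 F_lat 1.1 Fz -4.0 w 0.452 M [-1.54  0.29  0.03]
linear [ 0.0001  0.0003 -0.0003] twist -0.04
linear [ 0.0001 -0.002  -0.0003] twist 1.46
linear [ 0.0002 -0.0043 -0.0002] twist 2.96
linear [ 0.0003 -0.0066 -0.0002] twist 4.46
linear [ 0.0005 -0.0089 -0.0002] twist 5.96
linear [ 0.0008 -0.0111 -0.0002] twist 7.46
linear [ 0.0011 -0.0135 -0.0002] twist 8.96
```

>>> step_arm([
  {"grip": 200, "linear": [0.0001, -0.002, 0], "twist": 1.5},
  {"grip": 200, "linear": [0.0002, -0.0043, 0], "twist": 3},
  {"grip": 200, "linear": [0.0003, -0.0066, 0], "twist": 4.5},
  {"grip": 200, "linear": [0.0005, -0.0089, 0], "twist": 6},
  {"grip": 200, "linear": [0.0005, -0.0089, 0], "twist": 6},
])

```text
time_s: 9.22
tcp_pos: [0.4855, 0.1602, 0.0668]
eef_rot: [[0.236, 0.972, -0.003], [0.972, -0.236, -0.001], [-0.002, -0.002, -1.0]]
ft_force: [-3.1, -9.2, -4.8]
gripper_width: 0.448
```

```bash
python3 ax.py 7.6 0 1.5 80 .0900; python3 ax.py 7.6 0 0 80 .09|tail -1;python3 - <<'E'
from h import *
for n in ("side","top"):
    p,d=viewer.grab_frame(n); np.savez(n+"6.npz",p=p,d=d)
    b=(190,330,255,375) if n=="side" else (190,270,150,290)
    cv2.imwrite(f"pics/{n}6.png",cv2.resize(p[b[0]:b[1],b[2]:b[3],::-1],None,fx=4,fy=4,interpolation=cv2.INTER_CUBIC))
E
```

```text
t 9.22 tip a 7.5 l -0.6 mm z 79.6 psi 2.94  F_ax -9.8 F_lat -0.4 Fz -4.8 w 0.448 M [-1.5   0.53  0.09]
linear [ 0.0001 -0.0016 -0.0004] twist 1.44
linear [ 0.0002 -0.004  -0.0004] twist 2.94
```

View pics/side6.png

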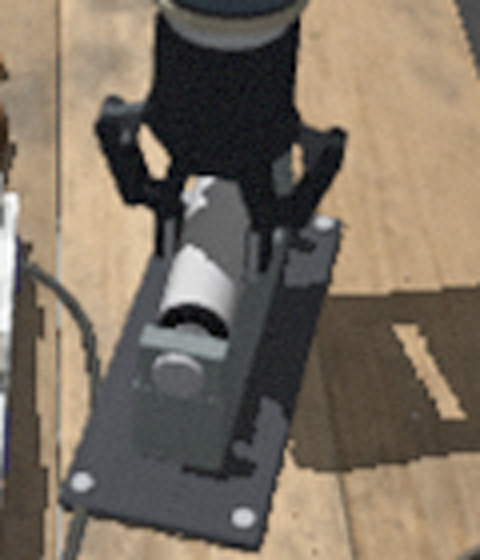

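View pics/top6.png

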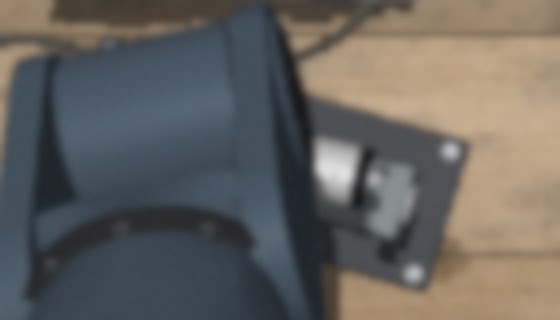

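The short pin at (375,180) in the top crop has passed inside the right cheek, with no side load. Finishing the swing.

>>> step_arm([
  {"grip": 200, "linear": [0.0001, -0.0016, -0.0002], "twist": 1.4},
  {"grip": 200, "linear": [0.0002, -0.003, -0.0003], "twist": 2.4},
  {"grip": 200, "linear": [0.0002, -0.004, -0.0004], "twist": 2.9},
  {"grip": 200, "linear": [0.0002, -0.004, -0.0004], "twist": 2.9},
])

```text
time_s: 9.65
tcp_pos: [0.4814, 0.1613, 0.0671]
eef_rot: [[0.284, 0.959, -0.003], [0.959, -0.284, -0.002], [-0.002, -0.003, -1.0]]
ft_force: [-4.4, -8.3, -3.6]
gripper_width: 0.449
```

```bash
python3 ax.py 7.6 0 0 80 .0900
```

```text
t 9.65 tip a 7.5 l -0.4 mm z 79.9 psi 0.11  F_ax -9.2 F_lat -1.9 Fz -3.6 w 0.449 M [-1.39  0.79  0.22]
linear [ 0.0001  0.0002 -0.0001] twist 0.11
```

>>> step_arm([
  {"grip": 200, "linear": [-0.0008, 0.0003, -0.0001], "twist": 0.1},
  {"grip": 200, "linear": [-0.0018, 0.0003, -0.0001], "twist": 0.1},
  {"grip": 200, "linear": [-0.0028, 0.0003, -0.0001], "twist": 0.1},
  {"grip": 200, "linear": [-0.004, 0.0003, -0.0001], "twist": 0.1},
  {"grip": 200, "linear": [-0.004, 0.0003, -0.0001], "twist": 0.1},
])

```text
time_s: 10.07
tcp_pos: [0.4805, 0.1574, 0.0671]
eef_rot: [[0.285, 0.959, -0.004], [0.959, -0.285, -0.001], [-0.002, -0.003, -1.0]]
ft_force: [-5.8, -7.4, -3.2]
gripper_width: 0.449
```

```bash
python3 ax.py 7.6 0 0 80 .0940
```

```text
t 10.07 tip a 7.5 l -0.1 mm z 79.9 psi 0.05  F_ax -8.8 F_lat -3.4 Fz -3.2 w 0.449 M [-1.05  0.98  0.44]
linear [ 0.0001  0.     -0.0001] twist 0.05
```

>>> step_arm([
  {"grip": 200, "linear": [0, -0.0005, -0.0001], "twist": 0.0},
  {"grip": 200, "linear": [-0.001, -0.0005, -0.0001], "twist": 0},
  {"grip": 200, "linear": [-0.002, -0.0005, -0.0001], "twist": 0},
  {"grip": 200, "linear": [-0.0025, -0.0005, -0.0001], "twist": 0},
  {"grip": 200, "linear": [-0.0025, -0.0005, -0.0001], "twist": 0},
])

```text
time_s: 10.48
tcp_pos: [0.4797, 0.1554, 0.0674]
eef_rot: [[0.285, 0.959, -0.003], [0.959, -0.285, -0.001], [-0.002, -0.002, -1.0]]
ft_force: [-4.2, -4.9, -4.0]
gripper_width: 0.453
```

```bash
python3 ax.py 7.6 0 0 80 .0965
```

```text
t 10.48 tip a 7.8 l -0.2 mm z 80.2 psi 0.04  F_ax -5.9 F_lat -2.6 Fz -4.0 w 0.453 M [-0.87  0.73  0.32]
linear [-0.0002  0.0002  0.0002] twist 0.04
```

>>> step_arm([
  {"grip": 200, "linear": [0, -0.0006, 0], "twist": 0.0},
  {"grip": 200, "linear": [-0.001, -0.0006, 0], "twist": 0},
  {"grip": 200, "linear": [-0.0018, -0.0006, 0], "twist": 0},
  {"grip": 200, "linear": [-0.0018, -0.0006, 0], "twist": 0},
])

```text
time_s: 10.82
tcp_pos: [0.479, 0.1539, 0.0675]
eef_rot: [[0.285, 0.959, -0.002], [0.959, -0.285, -0.001], [-0.001, -0.002, -1.0]]
ft_force: [-2.8, -4.7, -5.5]
gripper_width: 0.452
```

```bash
python3 ax.py 7.6 0 0 80 .0983
```

```text
t 10.82 tip a 8.0 l -0.5 mm z 80.3 psi 0.02  F_ax -5.3 F_lat -1.3 Fz -5.5 w 0.452 M [-0.8   0.45  0.18]
linear [-0.0004  0.0004  0.0003] twist 0.02
```

>>> step_arm([
  {"grip": 200, "linear": [-0.0005, -0.0004, 0], "twist": 0.0},
  {"grip": 200, "linear": [-0.001, -0.0004, 0], "twist": 0},
  {"grip": 200, "linear": [-0.0013, -0.0004, 0], "twist": 0},
  {"grip": 200, "linear": [-0.0013, -0.0004, 0], "twist": 0},
])

```text
time_s: 11.15
tcp_pos: [0.4786, 0.1529, 0.0676]
eef_rot: [[0.285, 0.958, -0.001], [0.958, -0.285, -0.0], [-0.001, -0.001, -1.0]]
ft_force: [-3.0, -4.7, -4.0]
gripper_width: 0.449
```

```bash
python3 ax.py 7.6 0 0 80 .0983
```

```text
t 11.15 tip a 7.0 l -0.6 mm z 80.4 psi 0.01  F_ax -5.4 F_lat -1.5 Fz -4.0 w 0.449 M [-0.79  0.31  0.04]
linear [0.0006 0.0006 0.0004] twist 0.01
```

>>> step_arm([
  {"grip": 200, "linear": [-0.0005, 0, 0.0002], "twist": 0.0},
  {"grip": 200, "linear": [-0.001, 0, 0.0003], "twist": 0},
  {"grip": 200, "linear": [-0.001, 0, 0.0003], "twist": 0},
])

```text
time_s: 11.4
tcp_pos: [0.4785, 0.1521, 0.0674]
eef_rot: [[0.285, 0.958, -0.001], [0.958, -0.285, -0.0], [-0.0, -0.001, -1.0]]
ft_force: [-2.1, -2.9, -3.1]
gripper_width: 0.449
```

```bash
python3 ax.py 7.6 0 0 80 .0983
python3 - <<'E'
from h import *
for n in ("side","top"):
    p,d=viewer.grab_frame(n); np.savez(n+"7.npz",p=p,d=d)
    b=(190,330,255,375) if n=="side" else (190,270,170,290)
    cv2.imwrite(f"pics/{n}7.png",cv2.resize(p[b[0]:b[1],b[2]:b[3],::-1],None,fx=4,fy=4,interpolation=cv2.INTER_CUBIC))
E
python3 ax.py
```

```text
t 11.40 tip a 6.1 l -0.5 mm z 80.2 psi 0.01  F_ax -3.4 F_lat -1.2 Fz -3.1 w 0.449 M [-0.55  0.45  0.14]
linear [0.0015 0.0004 0.0002] twist 0.01
t 11.50 tip a 9.9 l -0.4 mm z 80.2 psi 0.02  F_ax -4.5 F_lat -0.9 Fz -4.1 w 0.448 M [-0.6   0.49  0.18]
```

View pics/top7.png

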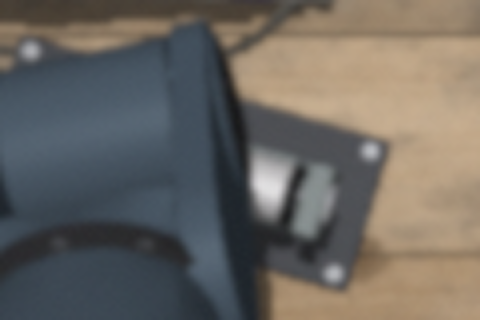

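>>> step_arm([
  {"grip": 200, "linear": [-0.0005, 0, 0], "twist": 0.0},
  {"grip": 200, "linear": [-0.001, 0, 0], "twist": 0},
  {"grip": 200, "linear": [-0.001, 0, 0], "twist": 0},
])

```text
time_s: 11.75
tcp_pos: [0.4785, 0.1516, 0.0675]
eef_rot: [[0.285, 0.958, 0.0], [0.958, -0.285, 0.001], [0.001, 0.0, -1.0]]
ft_force: [-1.3, 3.5, -6.1]
gripper_width: 0.448
```

```bash
python3 ax.py
```

```text
t 11.75 tip a 9.4 l -0.3 mm z 80.3 psi -0.01  F_ax 3.0 F_lat -2.2 Fz -6.1 w 0.448 M [0.51 0.42 0.05]
```

The axial force swung from −4.5 to +3 N over that last millimetre, which means the short pin has bottomed in its cup. I'll ease back a little and release.

>>> step_arm([
  {"grip": 200, "linear": [0.0004, -0.0002, 0], "twist": 0.0},
  {"grip": 120, "linear": [0.0004, -0.0002, 0], "twist": 0},
  {"grip": 90, "linear": [0.0004, -0.0002, 0], "twist": 0},
  {"grip": 65, "linear": [0.0004, -0.0002, 0], "twist": 0},
  {"grip": 65, "linear": [0.0004, -0.0002, 0], "twist": 0},
], grip_force=20)

```text
time_s: 12.17
tcp_pos: [0.479, 0.1516, 0.0679]
eef_rot: [[0.285, 0.958, 0.001], [0.958, -0.285, 0.0], [0.001, 0.001, -1.0]]
ft_force: [-0.4, -0.1, -1.0]
gripper_width: 0.743
```

```bash
python3 ax.py;python3 - <<'E'
from h import *
for n in ("side",):
    p,d=viewer.grab_frame(n); np.savez(n+"8.npz",p=p,d=d)
    b=(190,330,255,375) if n=="side" else (190,270,170,290)
    cv2.imwrite(f"pics/{n}8.png",cv2.resize(p[b[0]:b[1],b[2]:b[3],::-1],None,fx=4,fy=4,interpolation=cv2.INTER_CUBIC))
E
```

```text
t 12.17 tip a 9.6 l 0.2 mm z 80.7 psi 0.00  F_ax -0.2 F_lat -0.4 Fz -1.0 w 0.743 M [ 0.01  0.05 -0.02]
```

View pics/side8.png

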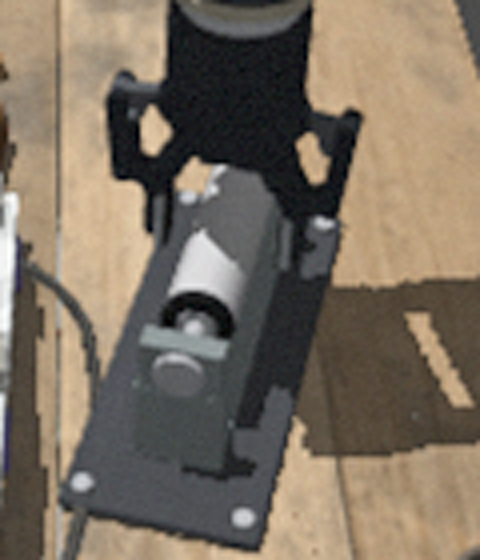

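Released with no force left on the tool, and the roller sits between the cheeks. Raising straight up.

>>> step_arm([
  {"grip": 65, "linear": [0, 0, -0.01], "twist": 0.0},
  {"grip": 65, "linear": [0, 0, -0.03], "twist": 0},
  {"grip": 65, "linear": [0, 0, -0.06], "twist": 0},
  {"grip": 65, "linear": [0, 0, -0.09], "twist": 0},
  {"grip": 65, "linear": [0, 0, -0.12], "twist": 0},
])

```text
time_s: 12.63
tcp_pos: [0.4782, 0.1515, 0.1896]
eef_rot: [[0.285, 0.958, 0.0], [0.958, -0.285, 0.0], [0.0, 0.0, -1.0]]
ft_force: [-0.4, 0.3, -0.3]
gripper_width: 0.746
```

>>> step_arm([
  {"grip": 65, "linear": [-0.03, -0.01, -0.03], "twist": 0.0},
  {"grip": 65, "linear": [-0.065, -0.02, -0.04], "twist": 0},
  {"grip": 65, "linear": [-0.1, -0.03, -0.04], "twist": 0},
  {"grip": 65, "linear": [-0.135, -0.04, -0.04], "twist": 0},
  {"grip": 65, "linear": [-0.17, -0.05, -0.04], "twist": 0},
])

```text
time_s: 13.05
tcp_pos: [0.3809, 0.0019, 0.2285]
eef_rot: [[0.285, 0.959, 0.002], [0.959, -0.285, -0.0], [0.0, 0.002, -1.0]]
ft_force: [0.6, -0.8, 0.8]
gripper_width: 0.748
```

>>> step_arm([
  {"grip": 65, "linear": [-0.035, -0.01, 0], "twist": 0.0},
  {"grip": 65, "linear": [-0.07, -0.02, 0], "twist": 0},
  {"grip": 65, "linear": [-0.1, -0.03, 0], "twist": 0},
  {"grip": 65, "linear": [-0.12, -0.04, 0], "twist": 0},
  {"grip": 65, "linear": [-0.12, -0.04, 0], "twist": 0},
])

```text
time_s: 13.47
tcp_pos: [0.3075, -0.1025, 0.2282]
eef_rot: [[0.288, 0.958, 0.0], [0.958, -0.288, -0.001], [-0.001, 0.001, -1.0]]
ft_force: [0.9, -0.0, -0.1]
gripper_width: 0.745
```

```bash
python3 ax.py;python3 - <<'E'
from h import *
ims=[]
for n in ("side","top"):
    p,d=viewer.grab_frame(n); np.savez(n+"9.npz",p=p,d=d)
    cv2.imwrite(f"pics/{n}9f.png",p[:,:,::-1])
    b=(200,330,255,375) if n=="side" else (190,270,155,275)
    cv2.imwrite(f"pics/{n}9.png",cv2.resize(p[b[0]:b[1],b[2]:b[3],::-1],None,fx=4.5,fy=4.5,interpolation=cv2.INTER_CUBIC))
C=np.array([.4805,.1575]);u=np.array([.2854,.9584]);u/=np.linalg.norm(u);v=np.array([u[1],-u[0]])
for n in ("side","top"):
    W=cloud(n,np.load(n+"9.npz")["d"]).reshape(-1,3);a=(W[:,:2]-C)@u;l=(W[:,:2]-C)@v
    for nm,m in (("L",(a>.02)&(a<.055)),("R",(a<-.03)&(a>-.07))):
        m=m&(abs(l)<.03)&(W[:,2]>.07)&(W[:,2]<.12)
        print(n,nm,m.sum(),"lat %.4f"%((np.percentile(l[m],2)+np.percentile(l[m],98))/2),"top z %.4f"%np.percentile(W[m,2],95))
E
```

```text
t 13.47 tip a -283.0 l -91.3 mm z 241.0 psi -0.16  F_ax 0.2 F_lat 0.9 Fz -0.1 w 0.745 M [ 0.03 -0.01 -0.01]
side L 207 lat -0.0011 top z 0.1023
side R 187 lat -0.0009 top z 0.1033
top L 210 lat -0.0009 top z 0.1024
top R 240 lat -0.0004 top z 0.1026
```

View pics/top9.png

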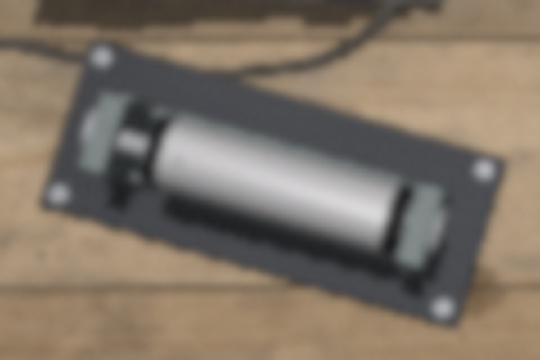

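View pics/side9.png

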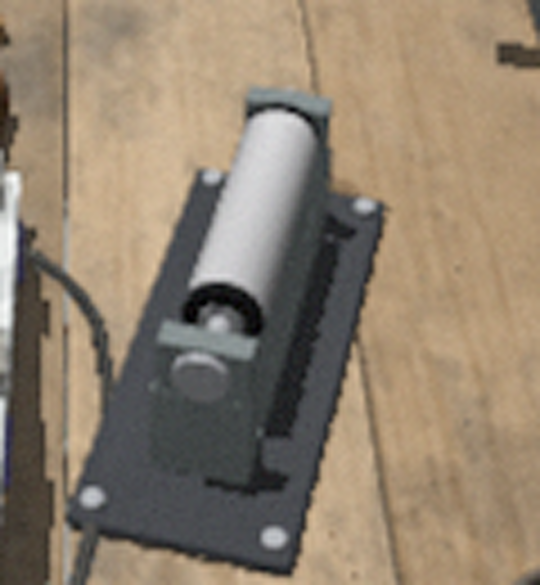

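View pics/top9f.png

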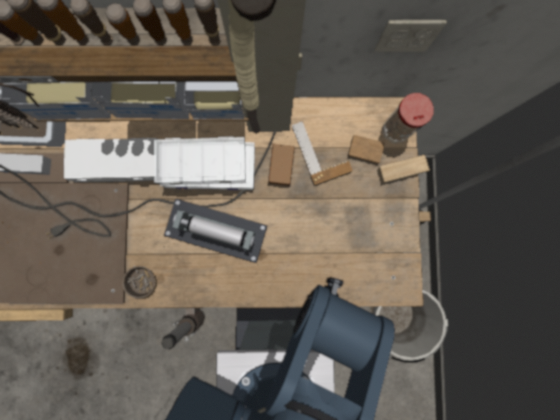

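Run:
```python
from h import *
C=np.array([.4805,.1575]);u=np.array([.2854,.9584]);u/=np.linalg.norm(u);v=np.array([u[1],-u[0]])
for n in ("side","top"):
    W=cloud(n,np.load(n+"9.npz")["d"]).reshape(-1,3);a=(W[:,:2]-C)@u;l=(W[:,:2]-C)@v
    print(n,[(round(x*1e3),round(float(np.median(W[k,2])*1e3),1)) for x in list(np.arange(-.1,-.07,.003))+list(np.arange(.055,.1,.003)) if (k:=(abs(l)<.005)&(a>=x)&(a<x+.003)&(W[:,2]>.03)).any()], "mid", np.median(W[(abs(l)<.004)&(abs(a)<.05)&(W[:,2]>.05),2]))
    B=cloud(n,np.load(n+"0.npz")["d"]).reshape(-1,3);c=np.array([.4514,-.179]);w=np.array([-.828,.561]);e=np.array([.561,.828])
    aa=(B[:,:2]-c)@w;ll=(B[:,:2]-c)@e;k=(abs(ll+.0)<.004)&(abs(aa)<.05)&(B[:,2]>.02);print("bench ref",np.median(B[k,2]))
```

```text
side [(-100, 94.5), (-97, 97.0), (-94, 97.9), (-88, 102.4), (-85, 101.0), (-82, 102.6), (-79, 101.5), (-76, 102.1), (-73, 101.3), (55, 100.9), (58, 100.8), (61, 96.6), (64, 92.1), (67, 87.0), (70, 87.6), (73, 86.9), (82, 93.9), (85, 97.0), (88, 95.9), (91, 97.6), (94, 77.4), (97, 51.8), (100, 80.4)] mid 0.10155413308898203
bench ref 0.04164485929107059
top [(-100, 95.0), (-97, 93.9), (-94, 94.6), (-91, 95.0), (-88, 85.9), (-85, 94.9), (-82, 101.8), (-79, 100.4), (-76, 100.0), (-73, 101.1), (55, 97.7), (58, 100.6), (61, 101.7), (64, 102.1), (67, 86.0), (70, 85.5), (73, 84.0), (76, 83.9), (79, 86.5), (82, 84.6), (85, 93.4), (88, 94.8), (91, 95.8), (94, 95.5), (97, 93.9), (100, 93.4)] mid 0.10050567452512094
bench ref 0.03955830092885204
```

```bash
python3 -c "
from bench import order;print(order.close_job())"
```

```text
the job is handed in; nothing more can be done
None
```

The roller is fitted in the stand: sprung pin in the left cup, short pin home in the right cup. The job was handed in at about 13.6 s; the hand-in gives no verdict.

- **How it went in:** The moves allow no tilting, so the short pin came in from the side at cup height instead of down over the cheek. I held the roller level, turned about 15°, and put the sprung pin in the left cup. I then compressed the spring to about 12 mm, with a force of about 10 N, so it never went solid. The short pin swung in past the right cheek, and I backed off until the spring seated it.
- **Seating:** The axial force swung from −4.5 N to +3 N over the last millimetre, which is the short pin reaching the bottom of its cup. After I let go, the force on the tool was about zero.
- **Last checks:** In the final depth data the tube ends lie at about −84 and +66 mm along the stand, where the fitted position puts them. The roller is level and centred sideways within about 1 mm. In the last top view the other items look unmoved and the arm is clear.
- **One thing that differed:** The roller's axis is at about 80–81 mm, so it has not dropped the roughly 2.5 mm to the bottom of the cups. I think spring friction is holding it there; both pins are well inside their cups either way.
- **One light contact:** The tube touched the side of the right cheek at about 3 N while coming down, and I moved off it straight away.

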